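# Open the studio's bench filter box

## Robot

A 6-joint arm with a two-finger parallel gripper is mounted at the origin on the work surface. World frame = base frame: x ahead of the robot, y to its left, z up, the work surface at z = 0. Lengths are in m, angles in degrees, forces in N, time in s.
With the tool pointing down it reaches from about 0.25 to 0.725 m from the base axis. Payload 9.7 kg.
Tool frame: the origin (TCP) lies at the very end of the fingers, on their centre line; the grasp point (between the pads) lies 19 mm behind it; y points along the fingers, x is the direction in which the jaws open and shut, and the axes are right-handed (so a half turn about y gives the same grasp; the last joint's range is limited). The gripper opens to 85 mm and grips with 20 to 120 N. Pads are 22 mm wide; open, the fingers measure 114 mm over their backs; the gripper's body (76 mm by 85 mm) begins 54 mm behind the grasp point. The pads swing forward as they close: fully open they stand 13 mm farther back than shut.
Start: joints at [72.938, 4.979, 10.078, 95.1, 0, 90], TCP at [0.161, 0.526, 0.231] pointing down, gripper open.
Joint ranges: [-179.16, 179.16], [-48.56, 103.87], [-65.8, 70.77], [-126.05, 130.52], [-82.76, 87.17], [-180, 180]. Speed limits (degrees/s): [127.2, 127.2, 147.25, 180, 180, 180].

## Interface

Orientations are given as [roll, pitch, yaw] about the fixed x, y, z axes, in that order (R = Rz(yaw) Ry(pitch) Rx(roll)).
In Python, from workcell import bot gives the robot as it stands.
- The arm moves only by the shell command python3 -m jog 'ROWS' [FORCE]. ROWS is JSON, a list of rows, each a list of 7 numbers: the closure, from 0 (fully open) to 1 (shut), then the shift along the world's x, y, z in units of 25 mm (1.0 is 25 mm), then the turn, a rotation vector about the world's x, y, z in units of 5 degrees (1.0 is 5 degrees). A call has 1 to 5 rows; each row is the pose to reach, as a shift and turn from the pose commanded when the call began; what a row does not reach only later rows make up. A row lasts 1/10 s, in which the tool goes at most 50 mm and 8.59 degrees, less where a joint would pass 70% of its speed; a pose out of reach is approached as far as the arm can. A call with a gripper value outside its range is refused whole. The fingers move at their own pace and stop on an object; FORCE is the grip in N (left out, the last holds). Time passes only in rows, so rows that repeat a pose let the fingers close. It gives the time, the measured TCP pose, the force and the opening at its end, in the units of the state.
- bot.get_obs(): the state, without advancing time (a new reading comes with each control period).
- bot.camera(name): name is "scene" or "side" or "wrist"; returns (picture, depth): 400x640x3 uint8, red, green, blue; 400x640 float32, m along the optical axis (not along the pixel's ray), 0 where there is no reading.
- bot.camera_model(name): a dict with "fx", "fy", "cx", "cy" (pixels), "rvec" (rotation vector, rad) and "tvec" (3), from world to camera coordinates, as OpenCV has them; the wrist camera has in their place "tool_from_camera" (4x4, takes a point from camera to tool coordinates, whose origin is the TCP and whose axes are the tool frame's). Camera axes: x right, y down, z forward; pixel columns grow to the right and rows downward; lengths in m; the calibration is good to about 2 mm. A picture is of the moment at which its call begins: read the wrist's pose just before it. camera_model takes no time and is no camera call.
- bot.job_done(): hands the job in, once; it reports no verdict.
Trained networks look in the newest picture that a camera, given by its name, has taken for a name from the list of things; names that differ only in an ending like _2 or _b are one class to them, and where a whole thing is asked for, a point or a joint stands for the part that bears it (a point fixed in the world has none). Each returns a list of dicts, best first, with "conf" (0 to 1); they miss things now and then, are a little off and sometimes report something else, mostly with a low value. They report only what shows in the picture. A call takes as long as a camera call. They do not tell look-alikes from the thing itself.
- bot.regions_of(camera, label): "pixels" (400x640 bool, what is visible of it) and "point" ([row, column] in pixels, amid what is visible of it).
The state is a dict: "time": time; "q": joint angles; "qd": joint speeds; "joint_efforts": joint torques, N m; "ee_pos": TCP position; "tcp_rot": TCP orientation; "wrist_force": force on the tool from outside, world axes, zero at the start; "torque": the same for the moment, N m; "opening": finger opening in m.
Only numpy, scipy, OpenCV 4.12 (cv2) and the standard library are available. Lean on these libraries where they do the work, as an engineer would, in place of code of your own. Each camera call takes 0.05 s, during which the arm holds its last target. There are 200 camera calls.

## Task

Open the bench filter box so that its filter can be changed: with the fingertips press the snap tab on the deck all the way in, then push the released cover by its rib along the runners, off its seat, until the pleated filter is completely uncovered. Leave the cover lying flat on the runners inside the box; do not lift it, and leave the tub, the brayer and the stamp where they are.

Things in the scene. Friction and masses are not known exactly. Their poses are not given: they have to be found in the camera images.
- filter_box: Grey bench filter box, 300 x 138 x 72 mm high, fixed to the table, an open-topped channel along it. Origin: centre of its underside, on the table. +x: the way the cover slides off. Heights are above the table. Two steel runners (tops 55 mm) carry the cover from x -140 to +140 mm between side walls 114 mm apart (tops 68 mm). Deck between the runners, x > -33 mm: 50 mm high.
- seat (a point): Middle of the cover's seat: box x = -83 mm, y = 0, 55 mm high. The pleated white filter lies below it (box x -131 to -36 mm, tops 49 mm high). Over the seat, lips (68 to 72 mm high, 98 mm apart) reach over the cover's side edges: it can slide, not rise. End wall behind at box x -140 to -150 mm, 64 mm high.
- stop (a point): Middle of the inner face of the stop at the other end of the channel: box x = +140 mm, y = 0, 60 mm high (stop's top 68 mm). The cover meets it when centred at box x = +85 mm. A hose spigot, 32 mm across, sticks out 22 mm beyond this end, low down.
- cover: Loose aluminium plate with three black slots, 110 x 110 x 10 mm, about 0.16 kg. Origin: centre of its underside; axes as the box's. Starts on its seat, 2 mm from end wall and tab. On top an upright push rib, 60 mm across (y), its faces at x = -15 and -5 mm, its top 30 mm above the origin; 40 mm of flat top behind it. Slides with 1 to 3 N once the tab is in. Filter uncovered when centred beyond box x = +22 mm.
- tab (a joint): How far the snap tab is pressed down, m: 0 to 0.002 at the start, 0.014 fully in. A black block, flat top 40 x 40 mm, that slides straight down into the deck; it takes about 5 N and stays where it is pushed (no spring back). Out, it blocks the cover's front edge; fully in, its top is 4 mm below the cover's underside. It must be in by more than 11 mm.
- tab_top (a point): Centre of the tab's top face; in the box at x = -6 mm, y = 0, 65 mm high when the tab is out (level with the cover plate's top), 51 mm when fully in. The front edge of the seated cover is 22 mm from it towards -x.
- tub: Bystander: white lidded tub, 80 mm across, 85 mm high, beside the box; origin at the centre of its underside.
- brayer: Bystander: ink roller lying on the table, roller 34 x 90 mm along y, wooden handle to -x, 160 mm long in all, 35 mm high; origin under the middle of the roller.
- stamp: Bystander: wooden printing block with a small grip, 75 x 55 x 44 mm high; origin at the centre of its underside.
Things that resemble listed ones, but are neither listed nor needed, are in the scene too. What is shaped like the cover but turquoise is not meant.

How it is judged:
By the outcome, as a careful person would: the job done as asked, in the order asked, and still so for the second after the job is handed in, with the robot touching nothing.
It also fails if it takes over 40 s, if anything falls off the work surface, if the arm or the gripper's body presses on something with over 40 N, if the wrist force passes 120 N, or if a joint passes its speed limit or range.

## Working session

There is one attempt and no reset: what is moved stays moved. The work goes in short steps, Python scripts to look and compute and a shell command to move; the robot and the scene stay as the last step left them, time stands still between calls to the robot, and variables do not carry over. Pictures are saved under pics/ and viewed, about 8 in all and at most 12, crops included, and the job is handed in when it is done.

```bash
ls; mkdir -p pics; cat > h.py <<'E'
import numpy as np, cv2
from scipy.spatial.transform import Rotation as R
from workcell import bot
def world(cam,depth,pix):
    m=bot.camera_model(cam); r,c=pix[:,0],pix[:,1]; z=depth[r,c]; k=z>0; r,c,z=r[k],c[k],z[k]
    P=np.c_[(c-m['cx'])/m['fx']*z,(r-m['cy'])/m['fy']*z,z]
    if 'rvec' in m:
        A=cv2.Rodrigues(np.array(m['rvec'],float))[0]; return (P-np.ravel(m['tvec']))@A
    T=np.array(m['tool_from_camera']); o=bot.get_obs(); P=P@T[:3,:3].T+T[:3,3]
    return R.from_euler('xyz',o['tcp_rot'],degrees=True).apply(P)+o['ee_pos']
E
python3 - <<'E'
from h import *
o=bot.get_obs();print(o)
for cam in['scene','side']:
    im,d=bot.camera(cam);cv2.imwrite(f'pics/{cam}0.png',im[...,::-1]);np.save(cam+'.npy',d)
    for l in['filter_box','cover','tab','tub','brayer','stamp']:
        for r in bot.regions_of(cam,l)[:3]:
            P=world(cam,d,np.argwhere(r['pixels'])); print(cam,l,round(r['conf'],2),r['point'],len(P),np.median(P,0).round(3),np.percentile(P,[2,98],axis=0).round(3).tolist() if len(P) else '')
E
```

```text
pics
{'time': 0.0, 'q': array([7.29386131e+01, 5.01152024e+00, 1.00337434e+01, 9.50999679e+01,
       9.97737301e-04, 9.00016089e+01]), 'qd': array([ 0.11178439,  0.05915188, -0.04930028,  0.05231934,  0.1229861 ,
        0.03718713]), 'joint_efforts': array([ 1.64952984e-03, -5.20392752e+01,  4.64794850e+01,  1.65844196e-02,
        8.96226538e-05,  2.61997417e-05]), 'ee_pos': array([0.1612938 , 0.5255706 , 0.23057268]), 'tcp_rot': array([-8.99990044e+01,  7.77447593e-02,  7.29370042e+01]), 'wrist_force': array([-0.08142607,  0.12889181,  1.05797764]), 'torque': array([-3.05200203e-02,  1.71418716e-02,  1.96658649e-05]), 'opening': 0.08554685888169554}
scene filter_box 0.73 [262.0, 333.9] 10721 [ 0.607 -0.082  0.052] [[0.457, -0.243, 0.007], [0.716, 0.036, 0.073]]
scene cover 0.93 [188.4, 243.0] 1888 [ 0.328 -0.122  0.01 ] [[0.259, -0.185, 0.0], [0.38, -0.055, 0.03]]
scene cover 0.92 [236.8, 272.3] 2302 [ 0.526 -0.158  0.066] [[0.465, -0.213, 0.063], [0.581, -0.1, 0.086]]
scene cover 0.57 [364.7, 198.9] 4287 [ 0.644 -0.377  0.01 ] [[0.585, -0.435, 0.006], [0.694, -0.319, 0.031]]
sce
[... 799 characters left out ...]
.157  0.065] [[0.472, -0.222, 0.061], [0.587, -0.101, 0.085]]
side cover 0.63 [239.7, 408.5] 2068 [ 0.318 -0.111  0.01 ] [[0.255, -0.181, 0.002], [0.381, -0.053, 0.03]]
side tab 0.8 [193.3, 299.9] 333 [ 0.57  -0.097  0.064] [[0.546, -0.122, 0.05], [0.596, -0.077, 0.067]]
side tub 0.84 [166.1, 244.0] 1021 [ 0.723 -0.121  0.072] [[0.695, -0.168, 0.024], [0.762, -0.101, 0.087]]
side brayer 0.74 [177.9, 382.5] 775 [ 0.422 -0.289  0.025] [[0.347, -0.336, 0.002], [0.493, -0.226, 0.035]]
side brayer 0.18 [192.1, 300.4] 309 [ 0.569 -0.097  0.064] [[0.547, -0.123, 0.052], [0.595, -0.077, 0.067]]
side stamp 0.57 [167.7, 290.9] 242 [ 0.649 -0.213  0.033] [[0.626, -0.253, 0.011], [0.685, -0.196, 0.046]]
```

```bash
python3 - <<'E'
from h import *
S=cv2.imread('pics/scene0.png'); cv2.imwrite('pics/a.png',S)
T=[]
for cam in['scene','side']:
    im,d=bot.camera(cam); Q=[]
    for l,zr in[('filter_box',(.05,.08)),('cover',(.06,.07)),('tab',(.062,.068))]:
        for r in bot.regions_of(cam,l):
            P=world(cam,d,np.argwhere(cv2.erode(r['pixels'].astype(np.uint8),np.ones((2,2)))>0)); P=P[(P[:,2]>zr[0])&(P[:,2]<zr[1])]
            if len(P)<60: continue
            (c,wh,a)=cv2.minAreaRect(P[:,:2].astype(np.float32)*1000)
            print(cam,l,round(r['conf'],2),len(P),np.round(c,1),np.round(wh,1),round(a,1),np.median(P[:,2]).round(4))
E
```

```text
scene filter_box 0.97 6925 [579.6 -96.7] [297.8 140.7] 49.9 0.0611
scene cover 0.57 2085 [ 521.5 -157.3] [109.8  97.8] 50.1 0.0654
scene tab 0.96 336 [ 576.4 -101. ] [37.7 40.4] 49.9 0.0651
side filter_box 0.92 4263 [576.1 -97.5] [301.2 140.1] 50.0 0.0611
side cover 0.87 1023 [ 524.1 -160.4] [108.8 103.2] 50.0 0.0652
side tab 0.87 216 [ 572.6 -101.3] [39.6 41.3] 49.4 0.0649
```

View pics/scene0.png

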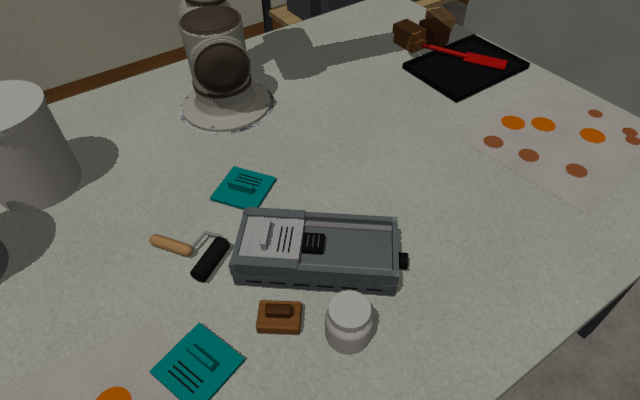

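The scene picture shows the box at about (320,250), with the cover on its seat at (272,237), the tab at (313,243), and the hose spigot at the right end (403,261). The turquoise covers are decoys. The box centre is about (0.578, -0.097) with yaw 50°, so the tab is at about (0.574, -0.101). I'll shut the jaws and move over the tab with yaw -40°.

```bash
python3 -m jog '[[1,1.1,-1.65,0,0,0,-1.5],[1,2.2,-3.3,0,0,0,-3],[1,3.3,-4.95,0,0,0,-4.5],[1,4.4,-6.6,0,0,0,-6],[1,5.5,-8.25,0,0,0,-7.5]]'
python3 -m jog '[[1,1.1,-1.65,0,0,0,-1.5],[1,2.2,-3.3,0,0,0,-3],[1,3.3,-4.95,0,0,0,-4.5],[1,4.4,-6.6,0,0,0,-6],[1,5.5,-8.25,0,0,0,-7.5]]'
python3 -m jog '[[1,1.1,-1.65,0,0,0,-1.5],[1,2.2,-3.3,-0.5,0,0,-3],[1,3.3,-4.95,-1.3,0,0,-4.5],[1,4.4,-6.6,-2.1,0,0,-6],[1,5.5,-8.25,-2.9,0,0,-7.5]]'
python3 -m jog '[[1,0,0,0,0,0,0],[1,0,0,0,0,0,0]]'
```

```text
time: 1.6
ee_pos: [0.2994, 0.3179, 0.2314]
tcp_rot: [-90.0, -0.0, 35.2]
wrist_force: [1.4, 1.0, 0.2]
opening: 0.0126
time: 2.1
ee_pos: [0.4371, 0.1113, 0.2316]
tcp_rot: [-90.0, -0.1, -2.4]
wrist_force: [0.4, 1.0, -0.6]
opening: 0.0003
time: 2.6
ee_pos: [0.5688, -0.0861, 0.1625]
tcp_rot: [-90.0, -0.0, -39.9]
wrist_force: [1.7, 1.2, 0.8]
opening: 0.0
time: 2.8
ee_pos: [0.5677, -0.0848, 0.1621]
tcp_rot: [-90.1, 0.1, -39.6]
wrist_force: [-0.7, -0.4, -0.3]
opening: 0.0001
```

```bash
python3 -m jog '[[1,0.33,-0.53,-1,0,0,0],[1,0.33,-0.53,-2.2,0,0,0],[1,0.33,-0.53,-3.3,0,0,0],[1,0.33,-0.53,-3.3,0,0,0],[1,0.33,-0.53,-3.3,0,0,0]]'
python3 - <<'E'
from h import *
out=[]
for cam in['scene','side']:
    im,d=bot.camera(cam); im=im[...,::-1]
    c=im[150:290,220:400] if cam=='scene' else im[110:250,210:390]
    out.append(cv2.resize(c,None,fx=2.2,fy=2.2,interpolation=2))
cv2.imwrite('pics/b.png',np.hstack(out))
E
```

```text
time: 3.3
ee_pos: [0.5762, -0.0964, 0.0821]
tcp_rot: [-90.0, -0.0, -39.5]
wrist_force: [0.7, -1.0, 0.3]
opening: -0.0001
```

View pics/b.png

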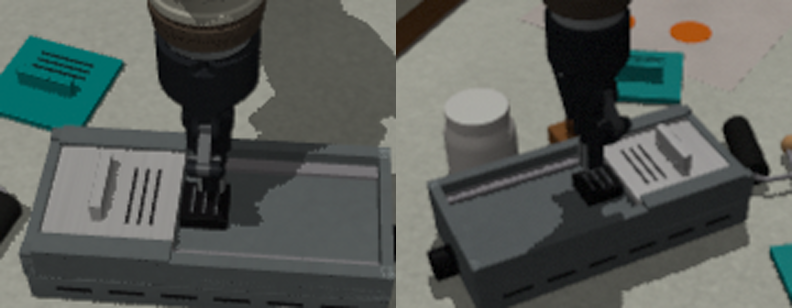

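The closed fingertips are above the tab, at about (205,190) in the left view and (590,165) in the right, and clear of the cover's edge. Next I press.

```bash
python3 -m jog '[[1,0,-0.06,-0.5,0,0,0],[1,0,-0.06,-0.7,0,0,0],[1,0,-0.06,-0.85,0,0,0],[1,0,-0.06,-1.0,0,0,0],[1,0,-0.06,-1.1,0,0,0]]'
python3 -m jog '[[1,0,0,-0.08,0,0,0],[1,0,0,-0.13,0,0,0],[1,0,0,-0.16,0,0,0],[1,0,0,-0.18,0,0,0],[1,0,0,-0.18,0,0,0]]'
```

```text
time: 3.9
ee_pos: [0.5767, -0.0989, 0.0533]
tcp_rot: [-90.0, -0.1, -39.6]
wrist_force: [1.3, -0.0, 5.0]
opening: -0.0002
time: 4.4
ee_pos: [0.5768, -0.099, 0.0509]
tcp_rot: [-89.9, -0.1, -39.6]
wrist_force: [-4.1, 0.4, 18.8]
opening: -0.0002
```

The tab bottomed out at z = 0.051 with 19 N. I'll rise, go behind the rib and look.

```bash
python3 -m jog '[[1,0,0,1.3,0,0,0],[1,0,0,2.6,0,0,0],[1,-1.03,-1.21,2.6,0,0,0],[1,-2.06,-2.43,2.6,0,0,0],[1,-3.07,-3.64,2.6,0,0,0]]'
python3 -m jog '[[1,0,0,0,0,0,0],[1,0,0,0,0,0,0]]'
python3 - <<'E'
from h import *
u=np.array([.643,.766]);v=np.array([-.766,.643]);c=np.array([.578,-.097])
out=[]
for cam in['scene','side']:
    im,d=bot.camera(cam); 
    for l in['tab','cover']:
        for r in bot.regions_of(cam,l):
            P=world(cam,d,np.argwhere(r['pixels']));B=np.c_[(P[:,:2]-c)@u,(P[:,:2]-c)@v,P[:,2]]
            if abs(np.median(B[:,0]))<.15 and abs(np.median(B[:,1]))<.06:
                print(cam,l,round(r['conf'],2),np.median(B,0).round(4))
                if l=='cover':
                    k=B[B[:,2]>.072]; print(' rib',len(k),np.percentile(k,[3,97],axis=0).round(4).tolist())
                    t=B[B[:,2]<.069];print(' front',np.percentile(t[:,0],[1,99]).round(4))
    im=im[...,::-1]
    cr=im[150:290,200:380] if cam=='scene' else im[110:250,240:420]
    out.append(cv2.resize(cr,None,fx=2.2,fy=2.2,interpolation=2))
cv2.imwrite('pics/c.png',np.hstack(out))
E
```

```text
time: 4.9
ee_pos: [0.498, -0.1904, 0.113]
tcp_rot: [-90.0, 0.1, -39.5]
wrist_force: [1.0, -0.5, 0.5]
opening: 0.0003
time: 5.1
ee_pos: [0.4987, -0.1903, 0.1132]
tcp_rot: [-90.0, 0.1, -39.7]
wrist_force: [0.9, 0.7, 0.2]
opening: 0.0
scene tab 0.78 [-0.0057 -0.0013  0.0515]
scene cover 0.84 [-0.0804 -0.0013  0.0656]
 rib 218 [[-0.0974, -0.0503, 0.0726], [-0.0797, 0.0273, 0.0871]]
 front [-0.137  -0.0279]
side tab 0.79 [-0.0071  0.0014  0.0514]
side cover 0.75 [-0.08    0.001   0.0653]
 rib 144 [[-0.0997, -0.0269, 0.0725], [-0.0889, 0.0309, 0.0866]]
 front [-0.1388 -0.0294]
```

View pics/c.png

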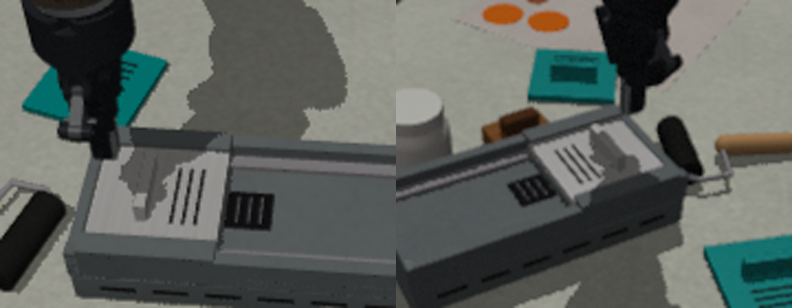

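The tab is flush (top 51.4 mm) and the cover is still seated. The fingers are behind the rib and on the centre line (y = 1 mm). I'll lower them and push.

```bash
python3 -m jog '[[1,0,0,-0.8,0,0,0],[1,0,0,-1.4,0,0,0],[1,0,0,-1.65,0,0,0],[1,0,0,-1.65,0,0,0]]'
python3 -m jog '[[1,0.13,0.15,0,0,0,0],[1,0.26,0.31,0,0,0,0],[1,0.39,0.46,0,0,0,0],[1,0.57,0.68,0,0,0,0],[1,0.77,0.92,0,0,0,0]]'
```

```text
time: 5.8
ee_pos: [0.4989, -0.1894, 0.0711]
tcp_rot: [-90.0, 0.1, -39.5]
wrist_force: [-0.3, -0.2, 0.8]
opening: -0.0006
time: 6.3
ee_pos: [0.5192, -0.1665, 0.0727]
tcp_rot: [-90.0, -0.0, -39.6]
wrist_force: [-2.1, -1.2, 1.2]
opening: 0.0002
```

```bash
python3 -m jog '[[1,0.3,0.36,0,0,0,0],[1,0.6,0.72,0,0,0,0],[1,0.9,1.07,0,0,0,0],[1,1.2,1.43,0,0,0,0],[1,1.5,1.79,0,0,0,0]]'
python3 -m jog '[[1,0.3,0.36,0,0,0,0],[1,0.6,0.72,0,0,0,0],[1,0.9,1.07,0,0,0,0],[1,1.2,1.43,0,0,0,0],[1,1.45,1.73,0,0,0,0]]'
```

```text
time: 6.8
ee_pos: [0.5569, -0.1212, 0.0723]
tcp_rot: [-90.0, 0.0, -39.5]
wrist_force: [-1.2, -2.1, 1.9]
opening: 0.0004
time: 7.3
ee_pos: [0.5931, -0.078, 0.0723]
tcp_rot: [-90.0, 0.0, -39.5]
wrist_force: [-1.7, -1.5, 1.2]
opening: -0.0005
```

Back off along -x, rise clear, and check.

```bash
python3 -m jog '[[1,0,0,0,0,0,0],[1,-0.26,-0.31,0,0,0,0],[1,-0.4,-0.47,0.6,0,0,0],[1,-0.5,-0.6,2.2,0,0,0],[1,-0.5,-0.6,4,0,0,0]]'
python3 -m jog '[[1,-1.5,0.6,1,0,0,0],[1,-3,1.2,2,0,0,0],[1,-4.5,1.8,2,0,0,0],[1,-6,2.4,2,0,0,0],[1,-6,2.4,2,0,0,0]]'
python3 - <<'E'
from h import *
u=np.array([.643,.766]);v=np.array([-.766,.643]);c=np.array([.578,-.097])
out=[]
for cam in['scene','side']:
    im,d=bot.camera(cam); 
    for l in['tab','cover','tub','brayer','stamp']:
        for r in bot.regions_of(cam,l)[:3]:
            P=world(cam,d,np.argwhere(r['pixels']));B=np.c_[(P[:,:2]-c)@u,(P[:,:2]-c)@v,P[:,2]]
            print(cam,l,round(r['conf'],2),np.median(P,0).round(3),'box',np.median(B,0).round(4))
            if l=='cover' and np.median(P[:,2])>.05:
                t=B[(B[:,2]<.069)];print(' x',np.percentile(t[:,0],[2,98]).round(4)); f=t[(t[:,2]>.06)]
                print(' slopes',np.linalg.lstsq(np.c_[f[:,:2],np.ones(len(f))],f[:,2],rcond=None)[0].round(4))
    im=im[...,::-1]
    cr=im[150:350,200:420] if cam=='scene' else im[110:310,220:440]
    out.append(cv2.resize(cr,None,fx=1.8,fy=1.8,interpolation=2))
cv2.imwrite('pics/d.png',np.hstack(out))
E
```

```text
time: 7.8
ee_pos: [0.5783, -0.0949, 0.1736]
tcp_rot: [-90.1, 0.1, -39.6]
wrist_force: [0.2, 0.3, 0.7]
opening: 0.0001
time: 8.3
ee_pos: [0.4263, -0.0334, 0.2248]
tcp_rot: [-89.9, -0.1, -39.6]
wrist_force: [1.9, -0.4, 0.4]
opening: 0.0003
scene tab 0.77 [ 0.569 -0.107  0.051] box [-0.0139 -0.      0.0514]
scene cover 0.92 [ 0.328 -0.122  0.01 ] box [-0.1812  0.1717  0.0102]
scene cover 0.64 [ 0.615 -0.059  0.066] box [ 0.0533 -0.0046  0.0657]
 x [0.0011 0.1047]
 slopes [ 0.0025 -0.0014  0.0654]
scene cover 0.58 [ 0.644 -0.376  0.01 ] box [-0.1733 -0.2314  0.0104]
scene tub 0.71 [ 0.748 -0.15   0.083] box [ 0.0681 -0.1662  0.0831]
scene brayer 0.59 [ 0.454 -0.289  0.026] box [-0.2127 -0.0092  0.026 ]
scene stamp 0.91 [ 0.654 -0.227  0.025] box [-0.0495 -0.1423  0.0245]
side tab 0.46 [ 0.566 -0.111  0.051] box [-0.0187  0.0005  0.0512]
side cover 0.92 [ 0.634 -0.362  0.01 ] box [-0.1684 -0.2131  0.0103]
side cover 0.91 [ 0.318 -0.111  0.01 ] box [-0.1773  0.1897  0.0101]
side cover 0.84 [ 0.61  -0.052  0.065] box [0.0547 0.005  0.0654]
 x [-0.0013  0.106 ]
 slopes [-0.0007  0.0025  0.0653]
side tub 0.63 [ 0.723 -0.121  0.07 ] box [ 0.0731 -0.1254  0.0696]
side tub 0.18 [ 0.61  -0.052  0.065] box [0.0548 0.0055 0.0654]
side brayer 0.6 [ 0.422 -0.287  0.025] box [-0.2403  0.008   0.0251]
side stamp 0.74 [ 0.647 -0.213  0.033] box [-0.0418 -0.1294  0.0329]
```

View pics/d.png

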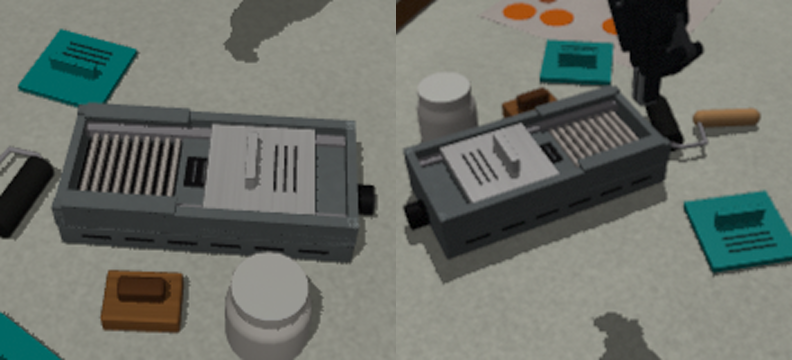

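The filter at (130,165) in the left view is completely uncovered. The cover lies flat, centred at box x of about +53 mm, and the bystanders haven't moved. I'll hand it in.

```bash
python3 -c "
from workcell import bot
print(bot.job_done())"
```

```text
the job is handed in; nothing more can be done
None
```

The filter box is open: I pressed the snap tab fully in, then pushed the released cover by its rib along the runners until the filter was clear. I handed the job in at about 8.5 s.

- **Tab:** it bottomed out at about 19 N, with its top at 51.4 mm, so about 14 mm in. It was still at that height after the push.
- **Cover:** it slid at about 2–3 N and is now centred at about box x = +53 mm, past the +22 mm needed and short of the +85 mm stop. It lies flat on the runners, with its top at 65.5 mm and no measurable tilt.
- **Filter:** both fixed cameras show it completely uncovered.
- **Bystanders:** the tub, brayer and stamp read within about 3 mm of their starting positions, which is about the camera error.
- **Robot:** the arm is clear and touching nothing.

No check failed. One low-confidence "tub" detection (0.18) fell on the cover, and I discarded it as false.

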